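Show a spectrometer sample cell to the inspection camera

TASK

In the black rack stand three aluminium sample holders: take out the biggest one, the cell with the round window, and hold it up in the air for the inspection camera, right way up, its ringed front squarely facing the lens (tilted as the camera is tilted), with the round window centred on the lens's line of sight 12 cm in front of the lens. Finish while still holding it there, steady: do not put it down or let go. Leave the other holders and everything else on the bench where they stand, and do not bump the camera.

Things in the scene. Friction and masses are not known exactly. Their poses are not given: they have to be found in the camera images.
- cell: The cell to show: aluminium plate 60 mm wide (y) x 100 tall (z) x 8 thick (x), 0.10 to 0.18 kg, the widest and tallest in the rack, standing loose in any of its slots. Origin: centre of the bottom edge; +z up the plate, +x out of the front, where a ring 36 mm across stands 3 mm proud round the window. Both faces are flat from 55 to 100 mm up: grip there across the 8 mm, and lift straight up.
- window (a point): Centre of the cell's round window (25 mm glass), 35 mm above the bottom edge on the plate's middle plane; axes as the cell's.
- lens (a point): Centre of the front glass of the camera's black lens barrel (40 mm across, 65 long; then a cream body). It looks along -x here, 11 to 32 degrees below level, roughly towards the robot; y is level, z up square to the line of sight. The window must come to x = -0.12 m, y = z = 0 of this frame, the cell's axes then parallel to this frame's (cell +x to the lens).
- camera_stand: Fixed stand of the camera, not to be bumped: black foot 120 x 120 x 14 mm, steel column 22 mm across, 0.44 m tall, at its centre; the lens front is about 165 mm ahead (-x) of the column. Origin under the foot. Place, direction, height and tilt of the camera differ from start to start, then stay.
- rack: Fixed black plastic rack, base 190 (x) x 90 (y) x 12 mm; slots along y at x = -70, 0 and 70 mm, 11 mm wide between ribs that rise to 28 mm above the bench; the holders stand on the base 12 mm above the bench, fronts to the rack's +x. Origin under its centre.
- slit_holder: Other holder in the rack: aluminium plate 44 x 80 x 8 mm with a narrow upright slit; origin at the centre of its bottom edge. To stay in its slot.
- square_holder: Other holder in the rack: aluminium plate 44 x 80 x 8 mm with a square opening; origin at the centre of its bottom edge. To stay in its slot.
- amber_jar: Bystander: amber jar 52 mm across, 85 mm tall; origin under its centre.
- white_jar: Bystander: white jar 54 mm across, 90 mm tall; origin under its centre.
- mortar: Bystander: stone mortar bowl 72 mm across, 34 mm tall; origin under its centre.
- pellet_die: Bystander: stepped steel pellet die 54 mm across, 70 mm tall; origin under its centre.
- mouse: Bystander: black computer mouse 100 x 58 x 33 mm; origin under its centre.
There are look-alikes about, which are no part of the job. What is shaped like the square_holder but red is not meant. Leave any red look-alike of the slit_holder alone.

How it is judged (in metres and radians):
On the way, in this order (a step that is already met when the one before it is completed fails the run):
1. the cell is lifted out of its slot, clear of the rack, in the fingers (z of cell in the frame of rack above 0.035 m and contact force between cell and rack below 0.05 N and contact force between cell and the fingers above 0.5 N), for 0.1 s.
2. the cell's window is held in front of the lens, front to the camera and square to it (x of window in the frame of lens between -0.145 and -0.095 m and y of window in the frame of lens between -0.018 and 0.018 m and z of window in the frame of lens between -0.018 and 0.018 m and angle between the x axis of cell and the x axis of lens, either way round below 0.2 rad and x of lens in the frame of cell above 0.05 m and angle between the y axis of cell and the y axis of lens, either way round below 0.2 rad and angle between cell's own z axis and vertical below 1 rad and contact force between cell and the fingers above 1 N and contact force between cell and rack below 0.05 N and contact force between cell and camera_stand below 0.05 N and height (world z) of cell above 0.09 m), for 0.3 s.
At the end, for the whole second after the job is handed in: Held in the air by the fingers alone, still, over 90 mm up; window 95 to 145 mm ahead of the lens and within 18 mm of its line of sight; ringed front to the lens, right way up, square and level to it within 0.2 rad; other holders and bystanders within 25 mm of their start, upright (all of step 2 and linear speed of cell below 0.02 m/s and angular speed of cell below 0.1 rad/s and distance of each of slit_holder, square_holder, amber_jar, white_jar, mortar, pellet_die, mouse from where it was at the start of the episode below 0.025 m and angle between each of slit_holder, square_holder, amber_jar, white_jar, mortar, pellet_die, mouse's own z axis and vertical below 0.3 rad); the arm keeps its last pose, push and grip.
It fails at once if another holder or a bystander is moved over 40 mm or tipped (distance of any of slit_holder, square_holder, amber_jar, white_jar, mortar, pellet_die, mouse from where it was at the start of the episode above 0.04 m or angle between any of slit_holder, square_holder, amber_jar, white_jar, mortar, pellet_die, mouse's own z axis and vertical above 0.6 rad).
It fails at once if the camera or its stand is bumped (over 3 N) (contact force between camera_stand and anything else above 3 N).
It also fails if it takes over 42 s, if anything falls off the work surface, if the arm or the gripper's body presses on something with over 40 N, if the wrist force passes 120 N, or if a joint passes its speed limit or range.

ROBOT

A 7-joint arm with a two-finger parallel gripper is mounted at the origin on the work surface. World frame = base frame: x ahead of the robot, y to its left, z up, the work surface at z = 0. Lengths are in mm, angles in degrees, forces in N, time in s.
With the tool pointing down it reaches from about 425 to 950 mm from the base axis. Payload 4.7 kg.
Tool frame: the origin (TCP) lies at the very end of the fingers, on their centre line; the grasp point (between the pads) lies 19 mm behind it; z points along the fingers, y is the line along which they close (so a half turn about z gives the same grasp; the last joint's range is limited). The gripper opens to 87 mm and grips with 3 to 60 N. Pads are 19 mm wide; open, the fingers measure 117 mm over their backs; the gripper's body (75 mm by 190 mm) begins 51 mm behind the grasp point.
Start: joints at [-66.228, 26.849, -2.785, 87.806, 1.381, 65.374, -4.715], TCP at [289.791, 609.648, 222.573] pointing down, gripper open.
Joint ranges: [-148.3, 148.3], [-19.14, 114.17], [-79.39, 73.82], [5.75, 140.21], [-59.74, 239.74], [12.07, 113.84], [-152.46, 152.46]. Speed limits (degrees/s): [147.25, 147.25, 180, 180, 180, 180, 180].

INTERFACE

Orientations are given as [roll, pitch, yaw] about the fixed x, y, z axes, in that order (R = Rz(yaw) Ry(pitch) Rx(roll)).
In Python, from plant import arm gives the robot as it stands.
- The arm moves only by the tool drive_tool, never from a script. Its argument "deltas" is a list of rows, each a list of 6 numbers: the shift along the world's x, y, z in mm, then the turn, a rotation vector about the world's x, y, z in rad. In form: [[dx, dy, dz, ax, ay, az], ...]. A call has 1 to 20 rows; each row shifts and turns the commanded pose from where the row before left it; what a row does not reach is not made up. A row lasts 1/10 s, in which the tool goes at most 50 mm and 8.59 degrees, less where a joint would pass 70% of its speed; a pose out of reach is approached as far as the arm can. A call with a gripper value outside its range is refused whole. "jaw" is the opening, from 0 (shut) to 1 (fully open), set as the call begins (left out, the last holds). The fingers move at their own pace and stop on an object; "grip_force" is the grip in N (left out, the last holds). Time passes only in rows, so rows that do not move let the fingers close. It gives the time, the measured TCP pose, the force, the opening and the grip force at its end, in the units of the state.
- arm.get_obs(): the state, without advancing time (a new reading comes with each control period).
- arm.grab_frame(name): name is "scene" or "side" or "wrist"; returns a dict with "image" (384x512x3 uint8, red, green, blue), "mtx" (3x3 intrinsics, pixels), "D" ([k1, k2, p1, p2, k3] as OpenCV has them; the pictures are not rectified), "rvec" (rotation vector, rad) and "tvec" (3), from world to camera coordinates, as OpenCV has them. Camera axes: x right, y down, z forward; pixel columns grow to the right and rows downward; lengths in mm; the calibration is good to about 2 mm. A picture is of the moment at which its call begins. There is no depth.
- arm.hand_in(): hands the job in; it is judged then, once.
Trained networks look in a picture, given as the dict that the camera call returned (one of the last four; its "shot" number tells which), for a name from the list of things; names that differ only in an ending like _2 or _b are one class to them, and where a whole thing is asked for, a point or a joint stands for the part that bears it (a point fixed in the world has none). Each returns a list of dicts, best first, with "conf" (0 to 1); they miss things now and then, are a little off and sometimes report something else, mostly with a low value. They report only what shows in the picture. A call takes as long as a camera call. They do not tell look-alikes from the thing itself.
- arm.spot_in(picture, name): "rect" ([left, top, width, height] in pixels, round what is visible of it).
- arm.outline_of(picture, name): "mask" (384x512 bool, what is visible of it) and "rect" ([left, top, width, height] in pixels, round what is visible of it).
- arm.mark_of(picture, name): "pixel" ([column, row] in pixels: a listed point, or the origin of a listed thing).
The state is a dict: "time": time; "qpos": joint angles; "joint_vel": joint speeds; "joint_efforts": joint torques, N m; "eef_pos": TCP position; "eef_rot": TCP orientation; "force": force on the tool from outside, world axes, zero at the start; "torque": the same for the moment, N m; "grip_width": finger opening in mm; "grasp_force": force on a finger pad.
Only numpy, scipy, OpenCV 4.12 (cv2) and the standard library are available. Lean on these libraries where they do the work, as an engineer would, in place of code of your own. Each camera call takes 0.05 s, during which the arm holds its last target. There are 200 camera calls.

## Working session

There is one attempt and no reset: what is moved stays moved. The work goes in short steps, Python scripts to look and compute and a tool call to move; the robot and the scene stay as the last step left them, time stands still between calls to the robot, and variables do not carry over. Pictures are saved under pics/ and viewed, at most 10 in all, crops included, and the job is handed in when it is done.

Besides the shell and the picture viewer there is one more tool, called after "Emit:" by a JSON object that holds its "op" and its "data", one argument or row to a line. drive_tool: Moves the arm, as the interface text tells. Its arguments: {"type":"object","properties":{"deltas":{"type":"array"},"jaw":{"type":"number"},"grip_force":{"type":"number"}},"required":["deltas"]}

```bash
mkdir -p pics
cat > h.py <<'E'
import numpy as np, cv2, pickle
from plant import arm
def grab(n,save=None):
    p=arm.grab_frame(n)
    if save: cv2.imwrite(f'pics/{save}.png',p['image'][:,:,::-1])
    return p
def ray(p,px):
    R=cv2.Rodrigues(np.array(p['rvec'],float))[0]; t=np.array(p['tvec'],float).reshape(3)
    u=cv2.undistortPoints(np.array([[px]],float),np.array(p['mtx'],float),np.array(p['D'],float))[0,0]
    d=R.T@np.array([u[0],u[1],1]); return -R.T@t, d/np.linalg.norm(d)
def onz(p,px,z):
    c,d=ray(p,px); return c+d*(z-c[2])/d[2]
def tri(rs):
    A=sum(np.eye(3)-np.outer(d,d) for c,d in rs); b=sum((np.eye(3)-np.outer(d,d))@c for c,d in rs)
    x=np.linalg.solve(A,b); return x,[round(float(np.linalg.norm(np.cross(x-c,d))),1) for c,d in rs]
def proj(p,X):
    return cv2.projectPoints(np.array(X,float).reshape(-1,3),np.array(p['rvec'],float),np.array(p['tvec'],float),np.array(p['mtx'],float),np.array(p['D'],float))[0][:,0]
E
python3 - <<'E'
from h import *
np.set_printoptions(precision=1,suppress=True)
P={n:grab(n,n+'0') for n in('scene','side','wrist')}
for n,p in P.items():
    print(n,ray(p,(256,192)))
    for o in ['cell','window','lens','camera_stand','rack','slit_holder','square_holder','amber_jar','white_jar','mortar','pellet_die','mouse']:
        print(o,[(np.array(m['pixel']),round(m['conf'],2)) for m in arm.mark_of(p,o)[:3]])
pickle.dump(P,open('P.pkl','wb'))
cv2.imwrite('pics/both.png',np.vstack([np.hstack([P['scene']['image'],P['side']['image']])])[:,:,::-1][:, :])
print(arm.get_obs())
E
```

```text
scene (array([1029.1,  227.9,  903.3]), array([-0.5, -0.3, -0.8]))
cell [(array([351.1, 255.6]), 0.96)]
window [(array([356.6, 249.4]), 0.86)]
lens [(array([214.4, 158.3]), 0.62)]
camera_stand [(array([175.1, 249.6]), 0.61)]
rack [(array([332.2, 270.9]), 0.65)]
slit_holder [(array([289.9, 311.4]), 0.78), (array([313.1, 291.4]), 0.48)]
square_holder [(array([279.9, 252.9]), 0.72), (array([333.1, 268.1]), 0.69)]
amber_jar [(array([368.6, 353.3]), 0.68)]
white_jar [(array([244.7, 295.2]), 0.73), (array([370.2, 350.1]), 0.53)]
mortar [(array([266.5, 198.3]), 0.8)]
pellet_die [(array([227. , 160.1]), 0.65)]
mouse [(array([149.3, 176.7]), 0.59), (array([268.3, 199.1]), 0.43)]
side (array([ 313.5, -665.4,  907. ]), array([ 0.2,  0.6, -0.8]))
cell [(array([220.1, 167.9]), 0.66)]
window [(array([216.2, 160.2]), 0.46)]
lens [(array([298.3, 183.3]), 0.84)]
camera_stand [(array([342. , 231.2]), 0.7)]
rack [(array([237.5, 170. ]), 0.96)]
slit_holder [(array([257.7, 162.5]), 0.54), (array([283. , 164.2]), 0.47)]
square_holder [(array([264.1, 192. ]), 0.7), (array([237.2, 169.5]), 0.42)]
amber_jar 
[... 179 characters left out ...]
 0.9)]
mouse [(array([348.9, 324.2]), 0.6), (array([342.8, 233.4]), 0.58)]
wrist (array([222.8, 641.4, 383. ]), array([ 0.2, -0.1, -1. ]))
cell []
window []
lens []
camera_stand []
rack []
slit_holder []
square_holder []
amber_jar []
white_jar []
mortar []
pellet_die []
mouse []
{'time': 1.95, 'qpos': array([-66.2,  26.8,  -2.8,  87.8,   1.4,  65.4,  -4.7]), 'joint_vel': array([-0. ,  0.1, -0.1,  0. ,  0. , -0. , -0. ]), 'joint_efforts': array([ -0. , -50.8,  -0.1, -23.6,  -0.1,   0. ,   0. ]), 'eef_pos': array([289.8, 609.7, 222.6]), 'eef_rot': array([180. ,  -0. , 154.6]), 'force': array([ 0.3, -0.6,  0.4]), 'torque': array([0., 0., 0.]), 'grasp_force': 0.0, 'grip_width': 86.8700081321885}
```

View pics/scene0.png

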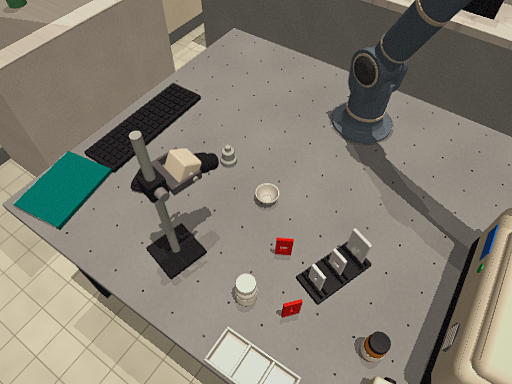

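View pics/side0.png

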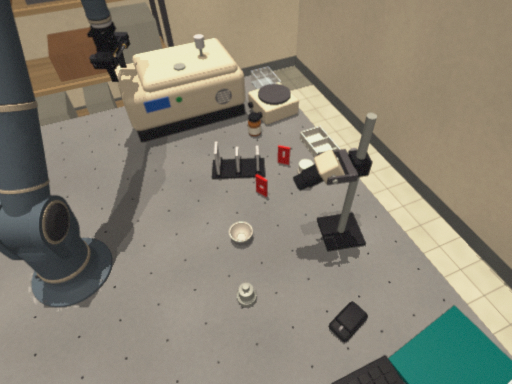

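Three holders stand in the rack; the tall cell is at the rack end nearest the robot (scene 358,245; side 217,157). The camera barrel front is near scene (214,160) and side (298,183). Two red look-alikes stand beside the rack.

Run:
```python
from h import *
np.set_printoptions(precision=1,suppress=True)
P=pickle.load(open('P.pkl','rb')); s,d=P['scene'],P['side']
for n,a,b in [('cell',(351.1,255.6),(220.1,167.9)),('window',(356.6,249.4),(216.2,160.2)),('lens',(214.4,158.3),(298.3,183.3)),('stand',(175.1,249.6),(342,231.2)),('rack',(332.2,270.9),(237.5,170))]:
    print(n,*tri([ray(s,a),ray(d,b)]))
for n,a in [('red1',(285,252)),('red2',(291,315)),('white',(245,300)),('amber',(370,355)),('mortar',(267,200)),('die',(228,162))]: print(n,onz(s,a,0))
def crop(p,x,y,w,h,k): return cv2.resize(p['image'][y:y+h,x:x+w],None,fx=k,fy=k,interpolation=cv2.INTER_CUBIC)
a=crop(s,120,120,112,84,5); b=crop(d,270,105,112,84,5)
c=crop(s,285,215,112,84,5); e=crop(d,190,130,112,84,5)
im=np.vstack([np.hstack([a,b]),np.hstack([c,e])])
cv2.imwrite('pics/crops.png',cv2.resize(im,(800,600),interpolation=cv2.INTER_AREA)[:,:,::-1])
```

```text
cell [515.  200.8  12.8] [1.0, 1.0]
window [508.4 207.2  47.2] [1.0, 1.0]
lens [ 614.7 -167.7  261.6] [5.9, 5.9]
stand [ 767.9 -206.7    7.1] [2.5, 2.5]
rack [573.9 178.8  -3.5] [0.7, 0.7]
red1 [599.3  45.    0. ]
red2 [739.1 148.   -0. ]
white [771.8  31.8   0. ]
amber [716.8 351.4   0. ]
mortar [481.1 -90.8   0. ]
die [ 426.3 -278.     0. ]
```

View pics/crops.png

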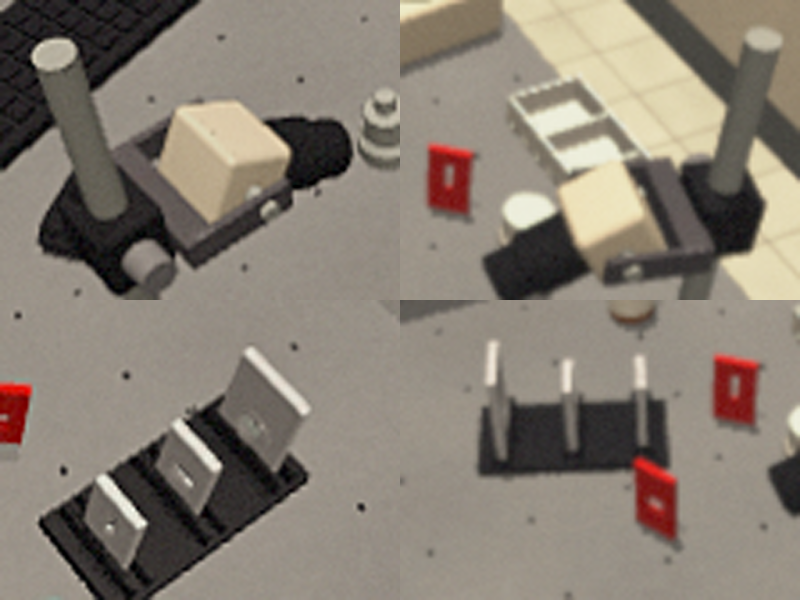

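Emit:
{"op": "drive_tool", "data": {
  "deltas": [
    [10,-30,12,0,0,-0.11],
    [14,-40,12,0,0,-0.11],
    [18,-40,12,0,0,-0.11],
    [20,-40,12,0,0,-0.11],
    [22,-40,10,0,0,-0.11],
    [24,-40,10,0,0,-0.11],
    [24,-40,10,0,0,-0.11],
    [24,-40,0,0,0,-0.11],
    [24,-40,0,0,0,-0.11],
    [24,-40,0,0,0,-0.11],
    [24,-30,0,0,0,-0.11],
    [24,-20,0,0,0,-0.11],
    [18,0,0,0,0,-0.11],
    [0,0,0,0,0,-0.05],
    [0,0,0,0,0,0]
  ]
}}

```text
time: 3.45
eef_pos: [560.1, 169.4, 300.4]
eef_rot: [-180.0, 0.0, 69.7]
force: [0.1, -0.3, 0.0]
grip_width: 86.9
grasp_force: 0.0
```

Run:
```python
from h import *
np.set_printoptions(precision=1,suppress=True)
w=grab('wrist','w1'); pickle.dump(w,open('w1.pkl','wb'))
for o in ['cell','window','rack','slit_holder','square_holder','lens']:
    print(o,[(np.array(m['pixel']),round(m['conf'],2)) for m in arm.mark_of(w,o)[:3]])
print(ray(w,(256,192)),arm.get_obs()['eef_pos'],arm.get_obs()['eef_rot'],arm.get_obs()['qpos'])
```

```text
cell [(array([219.1, 149. ]), 0.86)]
window [(array([216.6, 147.9]), 0.58)]
rack [(array([264.7, 150.7]), 0.92)]
slit_holder [(array([374.6, 134.7]), 0.78)]
square_holder [(array([266.5, 149.2]), 0.65), (array([308.7, 225.2]), 0.59)]
lens []
(array([586.5, 239.5, 461.7]), array([-0.1, -0.2, -1. ])) [559.5 169.9 300.7] [180.   -0.   69.8] [-40.1  15.4  24.1  95.8  -6.7  70.2 -34.7]
```

View pics/w1.png

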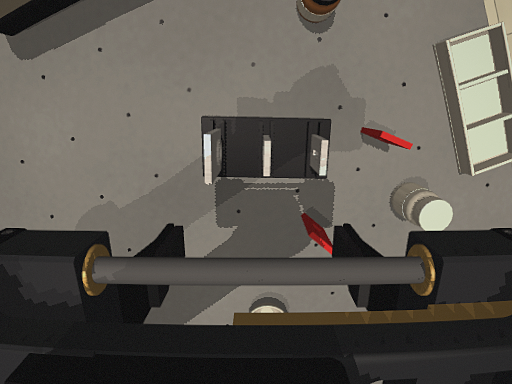

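The cell is at the left of the rack in the wrist view (208,157); the others are at (266,155) and (320,155). I zoom in to tell which face has the ring.

Run:
```python
from h import *
np.set_printoptions(precision=1,suppress=True)
P=pickle.load(open('P.pkl','rb')); w=pickle.load(open('w1.pkl','rb'))
def crop(p,x,y,w,h):
    c=p['image'][y:y+h,x:x+w]; c=cv2.normalize(c,None,0,255,cv2.NORM_MINMAX); return cv2.resize(c,(400,400),interpolation=cv2.INTER_CUBIC)
cv2.imwrite('pics/z.png',np.hstack([crop(P['scene'],340,225,40,40),crop(w,190,115,70,70)])[:,:,::-1])
for z,px in [(12,(203,116)),(12,(331,120)),(12,(331,178)),(12,(202,180)),(112,(204,134)),(112,(206,183)),(112,(212,183))]: print(onz(w,px,z))
```

```text
[508.2 256.6  12. ]
[680.6 187.3  12. ]
[655.6 104.3  12. ]
[469.8 169.4  12. ]
[518.9 233.9 112. ]
[498.8 180.  112. ]
[505.5 177.5 112. ]
```

View pics/z.png

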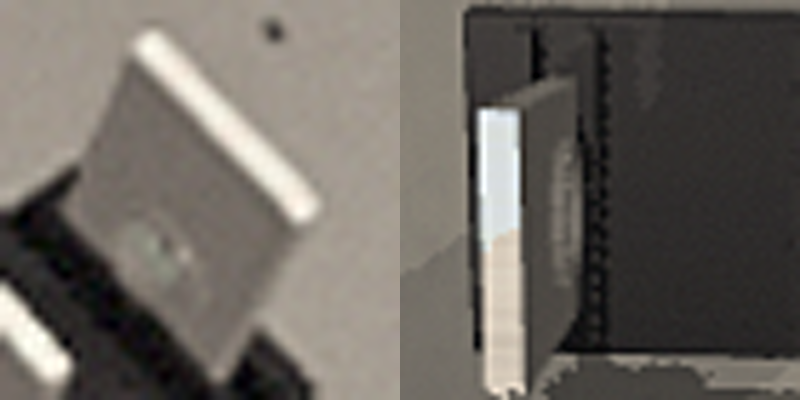

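The ring shows proud on the face towards +x world (-20°), so the front points away from the robot. I move above the cell for a closer look and fit the lens barrel from the first pictures.

Emit:
{"op": "drive_tool", "data": {
  "deltas": [
    [-12,9,-30,0,0,0],
    [-12,9,-30,0,0,0],
    [-12,9,-30,0,0,0],
    [-11,8,-30,0,0,0],
    [0,0,0,0,0,0]
  ],
  "jaw": 0.55
}}

```text
time: 4.3
eef_pos: [508.5, 205.2, 177.0]
eef_rot: [-179.6, 0.3, 70.0]
force: [-1.5, -0.1, 0.2]
grip_width: 55.0
grasp_force: 0.0
```

```bash
cat > fit.py <<'E'
from h import *
from scipy.optimize import differential_evolution
P=pickle.load(open('P.pkl','rb'))
rois={'scene':(196,224,146,180),'side':(288,326,162,198)}
M={}
for n,(x0,x1,y0,y1) in rois.items():
    im=P[n]['image'][y0:y1,x0:x1].astype(int); g=im.max(2); dark=g<60
    if n=='scene': pass
    M[n]=(dark,(im.min(2)>100))
def axes(az,t):
    ex=np.array([np.cos(az)*np.cos(t),np.sin(az)*np.cos(t),np.sin(t)]); ey=np.array([-np.sin(az),np.cos(az),0]); return ex,ey,np.cross(ex,ey)
a=np.linspace(0,2*np.pi,24,endpoint=False)
def hull(v,p):
    ex,ey,ez=axes(v[3],v[4]); c=np.array(v[:3])
    ring=20*(np.cos(a)[:,None]*ey+np.sin(a)[:,None]*ez)
    return cv2.convexHull(proj(p,np.vstack([c+ring,c+65*ex+ring])).astype(np.float32))
def cost(v):
    J=0
    for n,(x0,x1,y0,y1) in rois.items():
        h=hull(v,P[n])[:,0]-[x0,y0]; m=np.zeros(((y1-y0)*4,(x1-x0)*4),np.uint8)
        cv2.fillConvexPoly(m,np.round((h+.5)*4).astype(np.int32),255)
        m=cv2.resize(m,(x1-x0,y1-y0),interpolation=cv2.INTER_AREA)/255.
        dark,_=M[n]; J+=np.abs(m-dark).sum()
    return J
if __name__=='__main__':
    np.set_printoptions(precision=1,suppress=True)
    for s in (1,2):
        r=differential_evolution(cost,[(570,670),(-220,-120),(210,310),(-.8,.4),(.15,.6)],seed=s,maxiter=60,popsize=12)
        print(r.x,np.degrees(r.x[3:]),r.fun,{n:int(M[n][0].sum()) for n in M})
        st=np.array([767.9,-206.7]); e=r.x[:2]-st; print('stand',np.linalg.norm(e),np.degrees(np.arctan2(-e[1],-e[0])))
    o=[]
    for n,(x0,x1,y0,y1) in rois.items():
        im=P[n]['image'].copy(); im=cv2.resize(im[y0-10:y1+10,x0-10:x1+10],None,fx=6,fy=6,interpolation=cv2.INTER_CUBIC)
        cv2.polylines(im,[np.round((hull(r.x,P[n])[:,0]-[x0-10,y0-10]+.5)*6).astype(np.int32)],True,(255,0,0))
        o.append(cv2.resize(im,(390,390)))
    w=grab('wrist','w2'); pickle.dump(w,open('w2.pkl','wb'))
    print(arm.get_obs()['eef_pos'],[(m['pixel'],m['conf']) for m in arm.mark_of(w,'cell')])
    wi=cv2.resize(w['image'],(780,585))[60:60+390] if 0 else w['image']
    cv2.imwrite('pics/fit.png',np.hstack(o)[:,:,::-1])
E
python3 fit.py
```

```text
[ 615.7 -169.9  256.5   -0.1    0.5] [-4.6 26.8] 209.03137254901958 {'scene': 328, 'side': 409}
stand 156.59037119207227 -13.601532033871937
[ 614.9 -168.9  257.4   -0.1    0.4] [-8.2 24.3] 209.2862745098039 {'scene': 328, 'side': 409}
stand 157.5839910015955 -13.874643600993283
[511.3 204.9 179.5] [([261.9, 174.7], 0.59)]
```

View pics/fit.png

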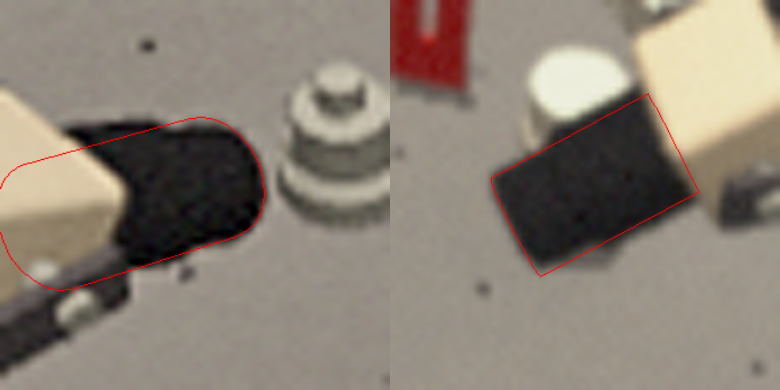

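View pics/w2.png

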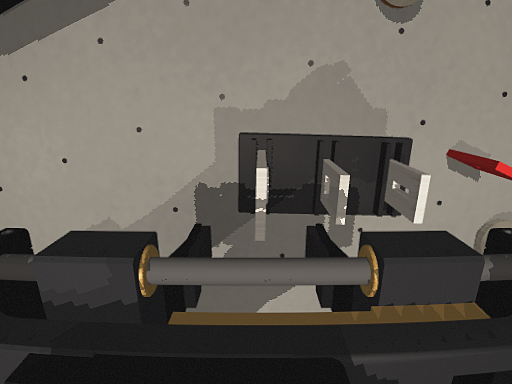

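The side-view fit is good. In the scene view the cream body hid part of the barrel and skewed the fit, so I refit without that part. The cell's top edge is at wrist (261,195), between the fingers.

```bash
sed -i "s/'scene':(196,/'scene':(202,/" fit.py
python3 - <<'E'
from fit import *
np.set_printoptions(precision=2,suppress=True)
for az in [None,-13.7]:
    b=(-.8,.4) if az is None else (np.radians(az)-.001,np.radians(az)+.001)
    r=differential_evolution(cost,[(570,670),(-220,-120),(210,310),b,(.15,.6)],seed=3,maxiter=60,popsize=12)
    print(r.x,np.degrees(r.x[3:]),r.fun)
w=pickle.load(open('w2.pkl','rb'))
for px in [(257,150),(267,150),(256,240),(266,240),(261.5,195)]: print(onz(w,px,112))
o=arm.get_obs(); print(o['eef_pos'],proj(w,o['eef_pos']))
E
```

```text
[ 615.32 -169.62  256.83   -0.11    0.46] [-6.44 26.18] 103.64705882352942
[ 615.74 -165.97  259.68   -0.24    0.37] [-13.72  21.17] 112.78039215686275
[523.06 246.89 112.  ]
[530.07 244.35 112.  ]
[497.25 178.5  112.  ]
[504.89 175.74 112.  ]
[514.36 212.85 112.  ]
[513.34 204.64 181.23] [[265.29 243.31]]
```

Emit:
{"op": "drive_tool", "data": {
  "deltas": [
    [0,0,-25,0,0,0],
    [0,0,-30,0,0,0],
    [0,0,-30,0,0,0],
    [0,0,-23,0,0,0],
    [0,0,0,0,0,0],
    [0,0,0,0,0,0]
  ]
}}

```text
time: 5.0
eef_pos: [514.8, 204.6, 74.3]
eef_rot: [179.9, -0.1, 69.7]
force: [0.3, 0.8, 0.1]
grip_width: 48.1
grasp_force: 0.0
```

Emit:
{"op": "drive_tool", "data": {
  "deltas": [
    [0,0,0,0,0,0],
    [0,0,0,0,0,0],
    [0,0,0,0,0,0],
    [0,0,0,0,0,0],
    [0,0,0,0,0,0],
    [0,0,0,0,0,0],
    [0,0,0,0,0,0],
    [0,0,0,0,0,0]
  ],
  "jaw": 0,
  "grip_force": 30
}}

```text
time: 5.8
eef_pos: [511.8, 205.1, 72.6]
eef_rot: [-179.9, 0.0, 69.8]
force: [-3.9, 1.7, 4.5]
grip_width: 7.7
grasp_force: 29.9
```

Emit:
{"op": "drive_tool", "data": {
  "deltas": [
    [0,0,15,0,0,0],
    [0,0,25,0,0,0],
    [0,0,40,0,0,0],
    [0,0,40,0,0,0],
    [0,0,30,0,0,0],
    [0,0,15,0,0,0],
    [0,0,0,0,0,0],
    [0,-15,0,0,0,0.029],
    [-2,-25,0,0,0,0.029],
    [-2,-30,0,0,0,0.029],
    [-2,-35,0,0,0,0.029],
    [-2,-35,0,0,0,0.029],
    [-2,-35,0,-0.02,-0.094,0],
    [-2,-25,0,-0.02,-0.094,0],
    [-2,-15,0,-0.02,-0.094,0],
    [-1,-10,0,-0.02,-0.094,0],
    [0,0,0,0,0,0],
    [0,0,0,0,0,0]
  ]
}}

```text
time: 7.6
eef_pos: [497.4, -20.0, 236.9]
eef_rot: [158.1, 0.1, 78.1]
force: [0.4, 0.4, -1.1]
grip_width: 7.7
grasp_force: 30.0
```

Run:
```python
from h import *
o=arm.get_obs(); print(o['eef_pos'],o['eef_rot'],o['qpos'],o['grip_width'],o['grasp_force'],o['force'])
p=grab('side'); d=grab('wrist'); 
for q in(p,d): print([(m['pixel'],m['conf']) for m in arm.mark_of(q,'lens')])
cv2.imwrite('pics/m1.png',cv2.resize(np.hstack([p['image'],d['image']]),(800,300),interpolation=cv2.INTER_AREA)[:,:,::-1])
pickle.dump((p,d),open('m1.pkl','wb'))
```

```text
[497.44953753 -20.04063336 236.94278796] [1.58095178e+02 5.25059216e-02 7.81128088e+01] [-34.34753691  -2.0969081   27.08394044 126.067028    13.73294329
  35.75756278 -28.73113545] 7.747179248422643 29.954321089899167 [ 0.44317249  0.3666649  -1.07112996]
[([297.2, 182.4], 0.93), ([261.3, 160.9], 0.66)]
[]
```

View pics/m1.png

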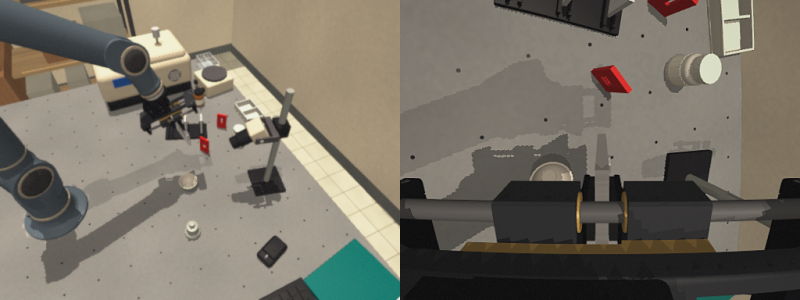

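Emit:
{"op": "drive_tool", "data": {
  "deltas": [
    [0,-15,0,0,0,0],
    [0,-30,0,0,0,0],
    [0,-35,0,0,0,0],
    [0,-35,0,0,0,0],
    [0,-35,0,0,0,0],
    [0,-35,0,0,0,0],
    [0,-30,0,0,0,0],
    [0,-15,0,0,0,0],
    [0,0,0,0,0,0],
    [0,0,0,0,0,0]
  ]
}}

```text
time: 8.8
eef_pos: [498.2, -249.9, 237.3]
eef_rot: [158.0, 0.1, 78.1]
force: [-0.5, 0.9, -1.8]
grip_width: 8.2
grasp_force: 30.0
```

Run:
```python
from h import *
o=arm.get_obs(); print(o['eef_pos'],o['eef_rot'],o['qpos'],o['grip_width'],o['grasp_force'],o['force'])
d=grab('wrist','w3')
for n in('lens','camera_stand'): print([(m['pixel'],m['conf']) for m in arm.mark_of(d,n)])
print(proj(d,[[615.5,-167.5,258.5]]))
pickle.dump(d,open('w3.pkl','wb'))
```

```text
[ 498.18367203 -249.94695677  237.27981511] [1.58034189e+02 5.87705630e-02 7.81064686e+01] [-16.86293254   5.75182653  45.77272956 120.06917152 -17.29049848
  35.82758765  28.38887514] 8.246556528880133 29.9543325137347 [-0.48272884  0.90094619 -1.82942576]
[([427.3, 56.3], 0.71)]
[]
[[432.64360897  56.16814506]]
```

View pics/w3.png

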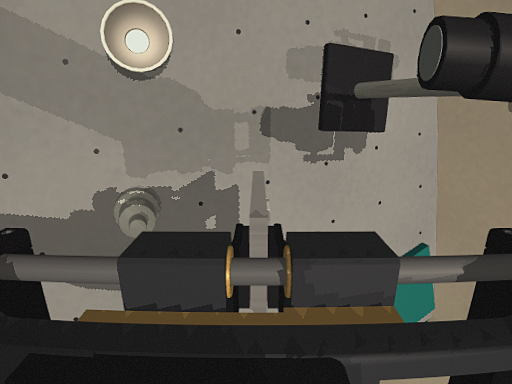

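The lens is clearly seen from the wrist: glass ellipse centred near (431,53), barrel running right between rows 15 and 98. I add this view to the fit.

Run:
```python
import fit
from fit import *
np.set_printoptions(precision=2,suppress=True)
w=pickle.load(open('w3.pkl','rb')); x0,x1,y0,y1=405,476,0,116
im=w['image'][y0:y1,x0:x1]; g=(im.max(2)<70).astype(np.uint8)
k,l,s,_=cv2.connectedComponentsWithStats(g); i=1+np.argmax(s[1:,4]); pts=cv2.findNonZero((l==i).astype(np.uint8))
m=np.zeros_like(g); cv2.fillConvexPoly(m,cv2.convexHull(pts),1); print(s[i],m.sum())
P['wrist']=w; rois['wrist']=(x0,x1,y0,y1); M['wrist']=(m>0,None)
for az in [None,-13.7]:
    b=(-.8,.4) if az is None else (np.radians(az)-.001,np.radians(az)+.001)
    r=differential_evolution(cost,[(590,640),(-195,-140),(235,285),b,(.15,.6)],seed=3,maxiter=70,popsize=12)
    print(r.x,np.degrees(r.x[3:]),r.fun)
    im=w['image'].copy(); 
    v=r.x
```

```text
[   0   16   71   83 4177] 4834
[ 608.5  -166.95  263.33   -0.26    0.39] [-14.92  22.36] 680.4745098039216
[ 609.33 -168.    261.87   -0.24    0.41] [-13.75  23.32] 681.4313725490197
```

Emit:
{"op": "drive_tool", "data": {
  "deltas": [
    [0,15,0,0,0,-0.01],
    [-1,25,0,0,0,-0.01],
    [-1,30,0,0,0,-0.01],
    [-1,25,0,0,0,-0.008],
    [-1,12,1,0,0,0],
    [0,5,0,0,0,0],
    [0,0,0,0,0,0],
    [0,0,0,0,0,0],
    [0,0,0,0,0,0],
    [0,0,0,0,0,0],
    [0,0,0,0,0,0]
  ]
}}

```text
time: 10.05
eef_pos: [493.7, -138.9, 238.5]
eef_rot: [158.0, 0.0, 75.8]
force: [0.1, -0.0, -1.6]
grip_width: 7.5
grasp_force: 30.0
```

Run:
```python
from h import *
from scipy.spatial.transform import Rotation as Ro
np.set_printoptions(precision=2,suppress=True)
o=arm.get_obs(); R=Ro.from_euler('xyz',o['eef_rot'],degrees=True).as_matrix(); print(o['eef_pos'],o['eef_rot'],R[:,1],R[:,2],o['grip_width'],o['grasp_force'])
W=o['eef_pos']+25.6*R[:,2]; print('window',W)
s,d=grab('scene'),grab('side')
L=[];Wn=[]
for q in(s,d):
    l=arm.mark_of(q,'lens');k=arm.mark_of(q,'window');c=arm.mark_of(q,'cell')
    print([[(np.array(m['pixel']),m['conf']) for m in z[:2]] for z in(l,k,c)],proj(q,[W,W+60*R[:,2]*0.583,[611,-167.5,261]]))
    if l:L.append(ray(q,l[0]['pixel']))
    if k:Wn.append(ray(q,k[0]['pixel']))
for z in(L,Wn):
    if len(z)==2: print(tri(z))
def cr(p,x,y): return cv2.resize(p['image'][y:y+84,x:x+112],(400,300),interpolation=cv2.INTER_CUBIC)
cv2.imwrite('pics/end.png',np.hstack([cr(s,180,115),cr(d,230,135)])[:,:,::-1])
```

```text
[ 493.73 -138.91  238.53] [157.98   0.04  75.84] [ 0.9  -0.23  0.37] [ 0.36 -0.09 -0.93] 7.499909567671874 29.954099409515038
window [ 503.03 -141.28  214.79]
[[(array([210.8, 161.7]), 0.57)], [(array([249.1, 145.8]), 0.61)], [(array([244.9, 160.4]), 0.64)]] [[248.72 148.49]
 [245.   159.44]
 [213.04 158.25]]
[[(array([296. , 181.9]), 0.91)], [(array([251.6, 204.5]), 0.69), (array([303.8, 180.7]), 0.58)], [(array([257.1, 209.7]), 0.49)]] [[251.17 201.36]
 [256.57 208.42]
 [294.62 183.25]]
(array([ 618.94, -165.09,  258.97]), [2.5, 2.5])
(array([ 497.78, -147.85,  214.27]), [3.7, 3.7])
```

View pics/end.png

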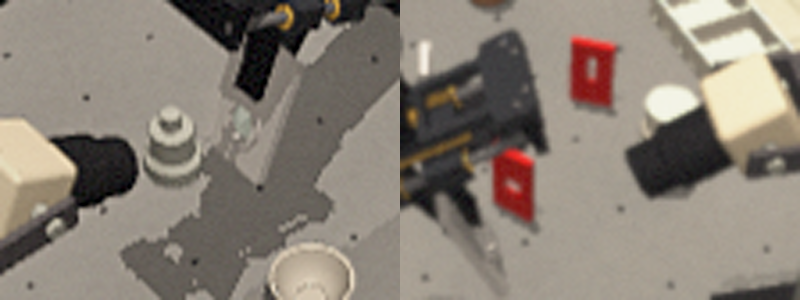

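The cell is held with its ringed front towards the barrel (cell at about scene 248,148; lens at scene 212,161). By the averaged estimates the window is within about 4 mm of target, so I make a small trim and hand in.

Emit:
{"op": "drive_tool", "data": {
  "deltas": [
    [3,1,0,0,0,0],
    [0,0,0,0,0,0],
    [0,0,0,0,0,0],
    [0,0,0,0,0,0],
    [0,0,0,0,0,0],
    [0,0,0,0,0,0],
    [0,0,0,0,0,0],
    [0,0,0,0,0,0]
  ]
}}

```text
time: 11.25
eef_pos: [496.8, -137.4, 238.6]
eef_rot: [158.0, 0.0, 75.9]
force: [-0.3, 0.3, -1.5]
grip_width: 7.8
grasp_force: 30.0
```

```bash
python3 -c "
from plant import arm
o=arm.get_obs(); print(o['time'],o['eef_pos'],o['joint_vel'],o['grasp_force']); print(arm.hand_in())"
```

```text
11.25 [ 496.77171046 -137.35683963  238.58045352] [-0.05896294  0.06975806 -0.09309809  0.01696595 -0.05365716 -0.01533685
  0.00185418] 29.954162483336404
the job is handed in; nothing more can be done
None
```

I handed the job in at 11.25 s with the cell held steady about 12 cm in front of the lens, ringed front facing it at about 22° tilt; by my measurements the window is within about 1 cm of target, but no verdict came back.

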